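Brace the valve-cap tub in the caddy and twist its cap off

TASK

Pick the square tub of valve caps up by its screw cap and lower it gently, fully home, into the snug square well of the birch caddy, which will keep it from turning. Then twist the tight cap anticlockwise, stop turning as soon as the thread lets go, lift the cap straight off and finish holding it in the gripper, level and centred, about two centimetres clear above the open tub, which stays home in the well. Leave the wrench and multitool where they lie, and do not put the cap down.

Things in the scene. Friction and masses are not known exactly. Their poses are not given: they have to be found in the camera images.
- cap_mid (a point): Centre (half-way up, on the axis, z up) of the tub's blue plastic screw cap: round, ribbed, 58 mm across, 28 mm tall, 35 g. It starts screwed tight: lower edge 68 mm, this point 82 mm, top 96 mm above the tub's underside. A raised rib on its top points half-way between its +x and +y.
- cap: The cap as a body, origin at the centre of its lower edge. Three-start right-hand thread: 48 to 58 degrees anticlockwise from above (relative to the tub) it has risen 2.5 mm and lets go; 11 degrees on, cap and tub x axes (and their ribs) line up; much farther it can catch on the next thread. Till it lets go, pulling up lifts the tub. Tight: a 20 N liner inside makes turning take about 0.5 N m.
- tub_mid (a point): Middle of the blue plastic tub without cap: on its axis, 44 mm above its underside, z up, x and y along its sides. Body 64 x 64 mm square, 58 mm tall, upright edges rounded 8 mm; round neck 40 mm across (48 over the thread), rim 88 mm above the underside. 10 mm of neck show between body and cap. A rib on the body's top corner points half-way between +x and +y.
- tub: The tub as a body, origin at the centre of its underside, axes as tub_mid. 140 to 280 g with its valve caps. It stands loose on the board and turns with its cap unless braced. Any of its four sides may face any side of the well, where it has 3 mm of play each side and so turns up to about 8 degrees either way.
- well_floor (a point): Centre of the floor (top of a cork pad) of the caddy's snug square well, z up, x and y along its sides: 70 x 70 mm inside, 50 mm deep, floor 12 mm above the board, top edges bevelled outwards 5 mm at 45 degrees. With the tub fully home, the centre of its underside is about at this point, and the cap's lower edge is 18 mm above the caddy's rim.
- well_pad: The 3 mm cork pad, 70 x 70 mm, that floors the well; origin at the centre of its underside, axes as the well. It is part of the caddy: a 9 mm birch plywood box fixed to the board, 206 x 88 mm, 62 mm high, the well at its end nearer the robot; in +x beyond it a wide compartment, 70 x 100 mm, holds a tin and a roll of tape, below the rim.
- wrench_mid (a point): Middle of a flat steel cone wrench lying loose on the board, 204 mm long (along x), 25 mm wide, 4 mm thick. Bystander.
- multitool_mid (a point): Middle of a flat silver bottle-opener multitool lying loose on the board, about 124 mm long (along x), 36 mm wide, 5 mm thick. Bystander.
- stay_clip: A spring clip on a 50 mm wooden foot fixed to the board, holding a black mudguard stay (a rod 5 mm thick with an eye at its top) upright, to 282 mm above the board; origin on the board under the rod. Bystander: keep the arm clear of it.
There are look-alikes about, which are no part of the job. What is shaped like the tub but turquoise is not meant.

How it is judged:
By the outcome, as a careful person would: the job done as asked, in the order asked, and still so for the second after the job is handed in, while the arm keeps its last pose, push and grip.
It also fails if it takes over 43 s, if anything falls off the work surface, if the arm or the gripper's body presses on something with over 40 N, if the wrist force passes 120 N, or if a joint passes its speed limit or range.

ROBOT

A 7-joint arm with a two-finger parallel gripper is mounted at the origin on the work surface. World frame = base frame: x ahead of the robot, y to its left, z up, the work surface at z = 0. Lengths are in m, angles in rad, forces in N, time in s.
With the tool pointing down it reaches from about 0.35 to 0.9 m from the base axis. Payload 8.1 kg.
Tool frame: the origin (TCP) lies midway between the tips of the shut fingers; the grasp point (between the pads) lies 19 mm behind it; x points along the fingers, z is the direction in which the jaws open and shut, and the axes are right-handed (so a half turn about x gives the same grasp; the last joint's range is limited). The gripper opens to 92 mm and grips with 3 to 60 N. Pads are 19 mm wide; open, the fingers measure 130 mm over their backs; the gripper's body (75 mm by 190 mm) begins 47 mm behind the grasp point.
Start: joints at [-1.209, 0.434, 0.025, 1.573, -0.012, 1.134, -0.075], TCP at [0.28, 0.559, 0.227] pointing down, gripper open.
Joint ranges: [-2.62, 2.62], [-0.44, 2.09], [-1.27, 1.32], [0.08, 2.57], [-1.32, 4.46], [0.12, 2], [-2.74, 2.74]. Speed limits (rad/s): [2.22, 2.22, 3.01, 3.01, 3.14, 3.14, 3.14].

INTERFACE

Orientations are given as a rotation vector (axis times angle).
In Python, from cell import arm gives the robot as it stands. The module is installed in compiled form; this text tells all that it offers.
- The arm moves only by the tool move_arm, never from a script. Its argument "steps" is text: rows parted by semicolons, each of 5 numbers parted by spaces: the shift along the tool's x, y, z in m, then the turn about the tool's x in rad, then the closure in counts, from 0 (fully open) to 255 (shut). A call has 1 to 10 rows; each row is the pose to reach, as a shift and turn from the pose commanded when the call began, along the tool's axes at that moment; what a row does not reach only later rows make up. A row lasts 1/12 s, in which the tool goes at most 41.7 mm and 7.16 degrees, less where a joint would pass 70% of its speed; a pose out of reach is approached as far as the arm can. A call with a gripper value outside its range is refused whole. The fingers move at their own pace and stop on an object; "squeeze" is the grip in N (left out, the last holds). Time passes only in rows, so rows that repeat a pose let the fingers close. It gives the time, the measured TCP pose, the force and the opening at its end, in the units of the state.
- arm.observe(): the state, without advancing time (a new reading comes with each control period).
- arm.get_image(name): name is "side" or "top"; returns a dict with "img" (384x512x3 uint8, blue, green, red), "z_map" (384x512 float32, m along the optical axis (not along the pixel's ray), 0 where there is no reading), "vfov" (degrees; the focal length in pixels is half the picture's height over the tangent of half this angle, whatever the lens; pixels are square), "cx", "cy" (the principal point, pixels), "extrinsics" (4x4, takes a point from camera to world coordinates). Camera axes: x right, y up, looking along -z (the intrinsics and any distortion apply to the point x, -y, -z); pixel columns grow to the right and rows downward; lengths in m; the calibration is good to about 2 mm. A picture is of the moment at which its call begins.
- arm.sign_off(): hands the job in, once; it reports no verdict.
The state is a dict: "clock": time; "joints": joint angles; "dq": joint speeds; "joint_efforts": joint torques, N m; "position": TCP position; "ee_rot": TCP orientation; "force": force on the tool from outside, world axes, zero at the start; "ft_torque": the same for the moment, N m; "width": opening from 0.0 (shut) to 1.0 (fully open).
Only numpy, scipy, OpenCV 4.12 (cv2) and the standard library are available. Lean on these libraries where they do the work, as an engineer would, in place of code of your own. Each camera call takes 0.05 s, during which the arm holds its last target.

## Working session

There is one attempt and no reset: what is moved stays moved. The work goes in short steps, Python scripts to look and compute and a tool call to move; the robot and the scene stay as the last step left them, time stands still between calls to the robot, and variables do not carry over. Pictures are saved under pics/ and viewed, and the job is handed in when it is done.

Besides the shell and the picture viewer there is one more tool, called after "Call:" as name(argument=value, ...) on one line, values as JSON. move_arm: Moves the arm, as the interface text tells. Its arguments: {"type":"object","properties":{"steps":{"type":"string"},"squeeze":{"type":"number"}},"required":["steps"]}

```bash
mkdir -p pics
cat > h.py <<'E'
import numpy as np, cv2
from cell import arm
from scipy.spatial.transform import Rotation as R
def grab(n,tag):
    d=arm.get_image(n); cv2.imwrite(f'pics/{tag}.png',d['img']); np.savez(f'{tag}.npz',**{k:v for k,v in d.items()}); return d
def load(tag): return dict(np.load(f'{tag}.npz',allow_pickle=True))
def f_(d): return d['img'].shape[0]/2/np.tan(np.radians(float(d['vfov']))/2)
def pts(d):
    f=f_(d); z=d['z_map']; v,u=np.mgrid[:z.shape[0],:z.shape[1]]
    P=np.stack([(u-d['cx'])/f*z,-(v-d['cy'])/f*z,-z],-1); E=d['extrinsics']
    return P@E[:3,:3].T+E[:3,3]
def plane(d,u,v,z):
    f=f_(d);E=d['extrinsics'];r=E[:3,:3]@np.array([(u-d['cx'])/f,-(v-d['cy'])/f,-1]);o=E[:3,3]
    return o+r*(z-o[2])/r[2]
E
python3 - <<'E'
from h import *
print(arm.observe())
for n in('top','side'):
    d=grab(n,n+'0'); print(n,{k:(v if k not in('img','z_map') else v.shape) for k,v in d.items()})
E
```

```text
{'clock': 0.0, 'joints': array([-1.20857898,  0.435218  ,  0.02498345,  1.57410919, -0.01161199,
        1.13402684, -0.07507776]), 'dq': array([ 2.09245437e-04,  7.10053324e-04,  6.92406376e-04,  1.44982383e-04,
       -7.84621437e-05,  1.77414496e-04,  1.43735230e-04]), 'joint_efforts': array([ 5.22905684e-04, -6.67858958e+01,  9.85351056e-01, -3.14471269e+01,
       -6.04436221e-02,  4.28875198e-02,  1.89669454e-04]), 'position': array([0.27997919, 0.55818869, 0.22594353]), 'ee_rot': array([-0.86128211,  1.39528749,  0.859702  ]), 'force': array([-0.15805216, -0.17014993,  0.12798118]), 'ft_torque': array([ 0.032301  , -0.00837109,  0.01647657]), 'width': 1.0003230905841998}
top {'img': (384, 512, 3), 'z_map': (384, 512), 'vfov': 52.82903611806978, 'cx': 256.9136638673846, 'cy': 193.42793016936565, 'extrinsics': array([[-0.02495861,  0.99795649, -0.05882096,  0.53899783],
       [-0.99967832, -0.02518047, -0.00303353, -0.02109236],
       [-0.00450847,  0.05872632,  0.99826394,  1.23607118],
       [ 0.        ,  0.        ,  0.        ,  1.        ]])}
side {'img': (384, 512, 3), 'z_map': (384, 512), 'vfov': 49.424377947820126, 'cx': 257.32042485276, 'cy': 189.39626385418185, 'extrinsics': array([[ 0.99103537,  0.09556129, -0.0933645 ,  0.50281093],
       [-0.13312044,  0.7654679 , -0.62955369, -0.8599183 ],
       [ 0.01130657,  0.6363387 ,  0.77132692,  1.11425259],
       [ 0.        ,  0.        ,  0.        ,  1.        ]])}
```

View pics/top0.png

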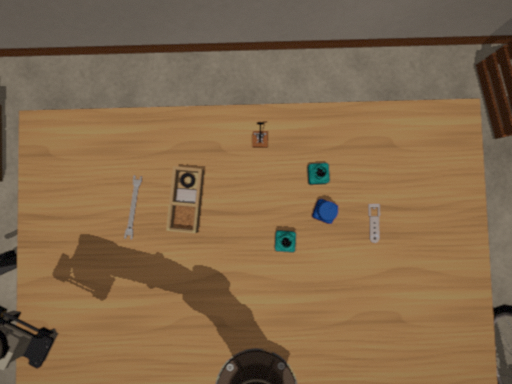

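View pics/side0.png

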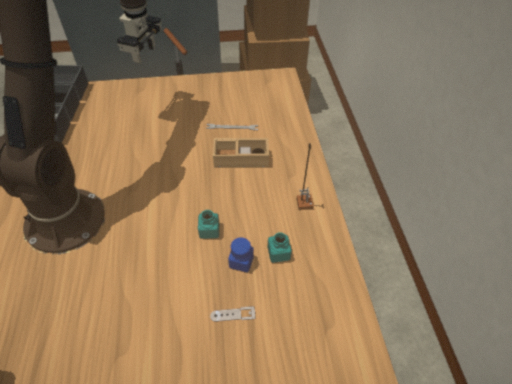

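Run:
```python
from h import *
t=load('top0');s=load('side0')
def crop(d,u0,v0,w,h,k): return cv2.resize(d['img'][v0:v0+h,u0:u0+w],None,fx=k,fy=k,interpolation=cv2.INTER_CUBIC)
a=crop(t,260,155,80,100,5);cv2.imwrite('pics/ct.png',a)
cv2.imwrite('pics/cs.png',crop(s,190,200,110,80,7))
cv2.imwrite('pics/cw.png',crop(t,160,155,50,85,6))
for n,d in(('t',t),('s',s)):
    P=pts(d);hsv=cv2.cvtColor(d['img'],cv2.COLOR_BGR2HSV)
    m=cv2.inRange(hsv,(108,120,40),(130,255,255))
    num,lab,st,c=cv2.connectedComponentsWithStats(m)
    for i in range(1,num):
        if st[i,4]>20:
            q=P[(lab==i)&(d['z_map']>0)];print(n,st[i],c[i],q.min(0),q.max(0),np.median(q,0))
            top=q[q[:,2]>q[:,2].max()-0.012];print(' top',top.mean(0),len(top),(top.min(0)+top.max(0))/2)
    b=P[300,100] if n=='t' else P[300,150]; print('board',b, P[200,100] ,P[250,400])
```

```text
t [313 199  24  24 306] [324.69934641 210.58496732] [ 0.51595875 -0.24987554  0.04499547] [ 0.58641698 -0.18665346  0.10376995] [ 0.55048253 -0.21618914  0.09539904]
 top [ 0.55084466 -0.22361475  0.09701939] 204 [ 0.55051353 -0.22292904  0.09811057]
board [0.2878684  0.48531365 0.00277039] [0.60311431 0.48369801 0.0058761 ] [ 0.42068258 -0.46668079 -0.00075999]
s [232 239  18  15 217] [240.23041475 246.06912442] [ 0.5259088  -0.25395573  0.09243414] [ 0.57497818 -0.20403503  0.10258084] [ 0.55012125 -0.23092259  0.09699009]
 top [ 0.5500745  -0.2302784   0.09688843] 216 [ 0.55044349 -0.22899538  0.09750749]
s [230 254   6   7  22] [231.86363636 257.81818182] [ 0.51792996 -0.25147774  0.05406143] [ 0.53181178 -0.23128752  0.06113938] [ 0.52348911 -0.24302538  0.05783773]
 top [ 0.52356887 -0.24243011  0.05762304] 22 [ 0.52487087 -0.24138263  0.0576004 ]
board [ 0.28228035 -0.31612606  0.00165279] [ 0.10413954  0.07103015 -0.00205194] [ 1.40667745  0.1615258  -0.74334232]
```

View pics/ct.png

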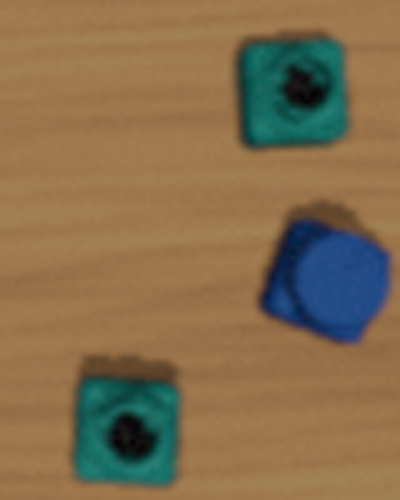

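View pics/cs.png

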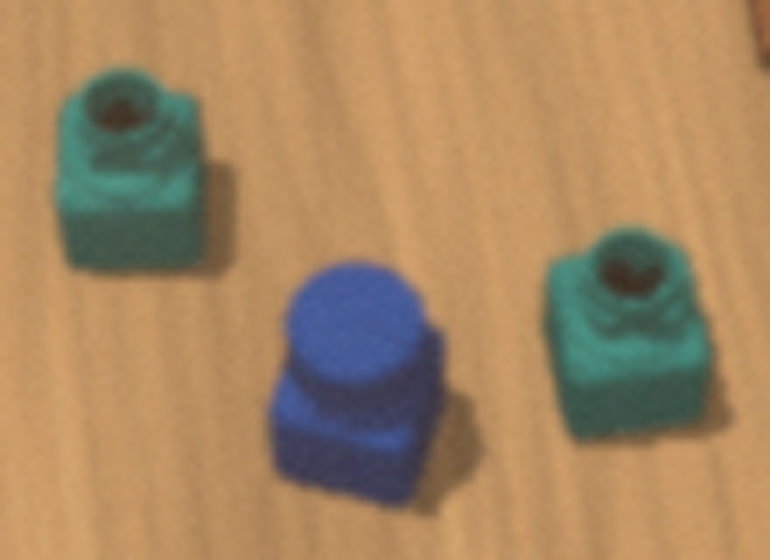

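View pics/cw.png

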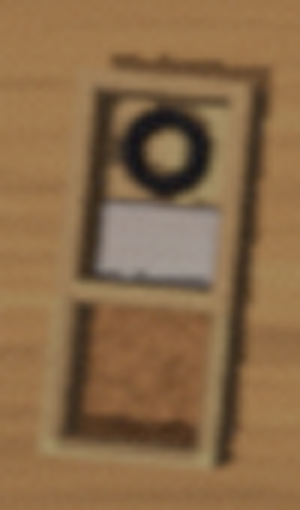

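Run:
```python
from h import *
T=R.from_rotvec(arm.observe()['ee_rot']).as_matrix();print(T.round(4))
t=load('top0');s=load('side0')
def crop(d,u0,v0,w,h,k): return cv2.resize(d['img'][v0:v0+h,u0:u0+w],None,fx=k,fy=k,interpolation=cv2.INTER_CUBIC)
cv2.imwrite('pics/cs2.png',crop(s,205,130,75,45,10))
for n,d in(('t',t),('s',s)):
    P=pts(d)
    box=(P[...,0]>.45)&(P[...,0]<.85)&(P[...,1]>.12)&(P[...,1]<.40)&(P[...,2]>.05)&(P[...,2]<.08)
    q=P[box]; 
    r=cv2.minAreaRect((q[:,:2]*1000).astype(np.float32));print(n,len(q),r,np.median(q[:,2]))
    # tub body
    for lo,hi in((.03,.0605),(.09,.11)):
      b=(abs(P[...,0]-.55)<.06)&(abs(P[...,1]+.227)<.06)&(P[...,2]>lo)&(P[...,2]<hi)
      hsv=cv2.cvtColor(d['img'],cv2.COLOR_BGR2HSV);b&=(cv2.inRange(hsv,(105,100,30),(135,255,255))>0)
      q=P[b];r=cv2.minAreaRect((q[:,:2]*1000).astype(np.float32));print('  tub',lo,len(q),r,q.mean(0))
    hsv=cv2.cvtColor(d['img'],cv2.COLOR_BGR2HSV)
    m=cv2.inRange(hsv,(105,90,30),(135,255,255));c=max(cv2.findContours(m,0,2)[0],key=cv2.contourArea)
    # whole tub contour, upscaled
    print(c[:,0].min(0),c[:,0].max(0)); 
    k=8;u0,v0=(300,190) if n=='t' else (220,230)
    cv2.imwrite(f'pics/tb{n}.png',crop(d,u0,v0,50,45,12))
```

```text
[[-5.000e-04 -8.939e-01  4.483e-01]
 [-1.300e-03  4.483e-01  8.939e-01]
 [-1.000e+00 -1.000e-04 -1.400e-03]]
t 692 ((596.3870239257812, 206.26844787597656), (89.71772766113281, 197.1468048095703), 83.26670837402344) 0.062398270284929946
  tub 0.03 88 ((550.3749389648438, -223.24314880371094), (61.37116241455078, 60.76692581176758), 66.39353942871094) [ 0.55135828 -0.20568414  0.05598996]
  tub 0.09 297 ((550.1309814453125, -223.53128051757812), (54.038387298583984, 56.245155334472656), 44.963985443115234) [ 0.55012271 -0.22346352  0.09699395]
[313 199] [337 222]
s 540 ((597.9198608398438, 203.81600952148438), (99.04547882080078, 197.43936157226562), 83.51195526123047) 0.05971415268905067
  tub 0.03 67 ((541.2421264648438, -251.21432495117188), (14.799335479736328, 56.921363830566406), 60.65290451049805) [ 0.54010394 -0.2521762   0.05526583]
  tub 0.09 244 ((550.7833862304688, -229.04075622558594), (53.75472640991211, 48.556339263916016), 83.095458984375) [ 0.55016325 -0.23084696  0.09673515]
[232 238] [250 254]
```

View pics/tbt.png

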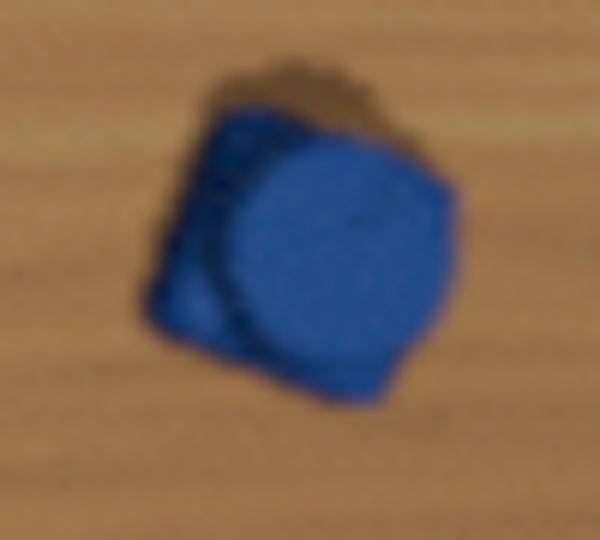

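View pics/tbs.png

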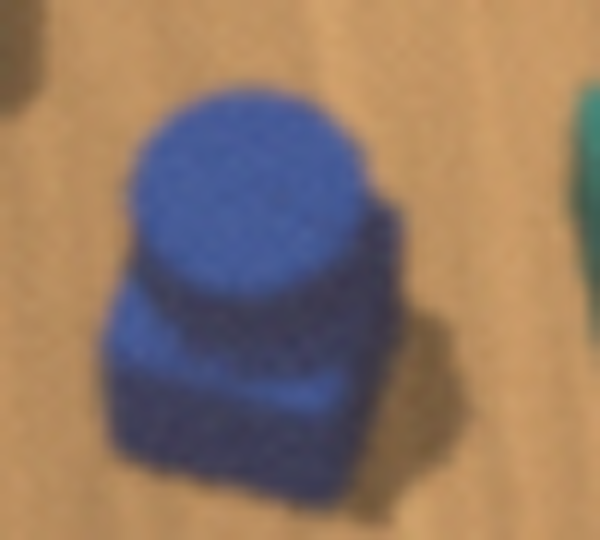

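View pics/cs2.png

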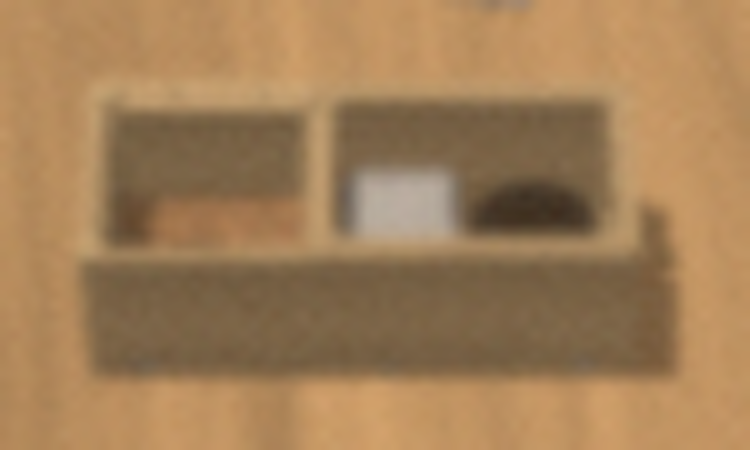

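Run:
```python
from h import *
t=load('top0');s=load('side0')
def up(d,x,y,k,u0,v0,z): return plane(d,(x+.5)/k-.5+u0,(y+.5)/k-.5+v0,z)
print('cap top',up(t,345,255,12,300,190,.096),up(s,248,192,12,220,230,.096))
def ang(a,b): return np.degrees(np.arctan2(*(b-a)[1::-1]))
A=[up(t,x,y,12,300,190,.058) for x,y in((170,330),(365,402),(212,120),(155,290))]
print('tub top',A,ang(A[0],A[1]),ang(A[2],A[3]))
A=[up(s,x,y,12,220,230,0.003) for x,y in((125,465),(310,505))]
print('tub side base',ang(*A)); A=[up(s,x,y,12,220,230,.058) for x,y in((115,362),(300,408))];print(ang(*A))
for n,d,(k,u0,v0),C in(('s',s,(10,205,130),((95,92),(628,88),(638,252),(82,258))),('t',t,(6,160,155),((38,450),(88,72),(262,85),(217,465)))):
    C=np.array([up(d,x,y,k,u0,v0,.062) for x,y in C])[:,:2]
    print(n,C.round(4).tolist(),'c',C.mean(0),[ (round(ang(C[i],C[(i+1)%4]),1),round(np.linalg.norm(C[i]-C[(i+1)%4]),3)) for i in range(4)])
# rim contour by color/brightness + depth in top: rim mask
for n,d in(('t',t),('s',s)):
    P=pts(d);z=P[...,2]
    box=(P[...,0]>.45)&(P[...,0]<.75)&(P[...,1]>.12)&(P[...,1]<.30)&(z>.045)&(z<.08)
    Q=P[box][:,:2]
    # long walls
    c=Q.mean(0);u,sv,vt=np.linalg.svd(Q-c);print(n,'mean',c,'axis',vt[0],np.degrees(np.arctan2(vt[0][1],vt[0][0])),len(Q))
# cork in well, both
for n,d in(('t',t),('s',s)):
    P=pts(d); b=(P[...,0]>.45)&(P[...,0]<.58)&(P[...,1]>.15)&(P[...,1]<.27)&(P[...,2]>-.01)&(P[...,2]<.022)
    hsv=cv2.cvtColor(d['img'],cv2.COLOR_BGR2HSV)
    print(n,hsv[155,225] if n=='s' else hsv[215,185])
```

```text
cap top [ 0.54967594 -0.22644699  0.096     ] [ 0.55014253 -0.22813094  0.096     ]
tub top [array([ 0.53216786, -0.18832737,  0.058     ]), array([ 0.51276019, -0.23701706,  0.058     ]), array([ 0.58511622, -0.20077326,  0.058     ]), array([ 0.54237751, -0.18486872,  0.058     ])] -111.73218699102493 159.5880380847213
tub side base -20.82105973212103
-22.93626167294485
s [[0.5061, 0.2544], [0.6984, 0.233], [0.6896, 0.1505], [0.4959, 0.1714]] c [0.59752739 0.2023223 ] [(np.float64(-6.3), np.float64(0.194)), (np.float64(-96.1), np.float64(0.083)), (np.float64(173.8), np.float64(0.195)), (np.float64(83.0), np.float64(0.084))]
t [[0.5055, 0.2608], [0.6968, 0.2331], [0.6878, 0.1445], [0.4957, 0.1705]] c [0.5964319 0.2022389] [(np.float64(-8.2), np.float64(0.193)), (np.float64(-95.8), np.float64(0.089)), (np.float64(172.3), np.float64(0.194)), (np.float64(83.8), np.float64(0.091))]
t mean [0.59541561 0.20704788] axis [-0.99178955  0.12788072] 172.652855468742 736
s mean [0.59796884 0.20214347] axis [ 0.98846971 -0.15141874] -8.709153455354302 643
t [ 14 142 138]
s [ 18 113 158]
```

Run:
```python
from h import *
t=load('top0');s=load('side0')
a=cv2.resize(t['img'][190:240,160:210],None,fx=12,fy=12,interpolation=cv2.INTER_CUBIC);cv2.imwrite('pics/w12.png',a)
```

```text
(no output)
```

View pics/w12.png

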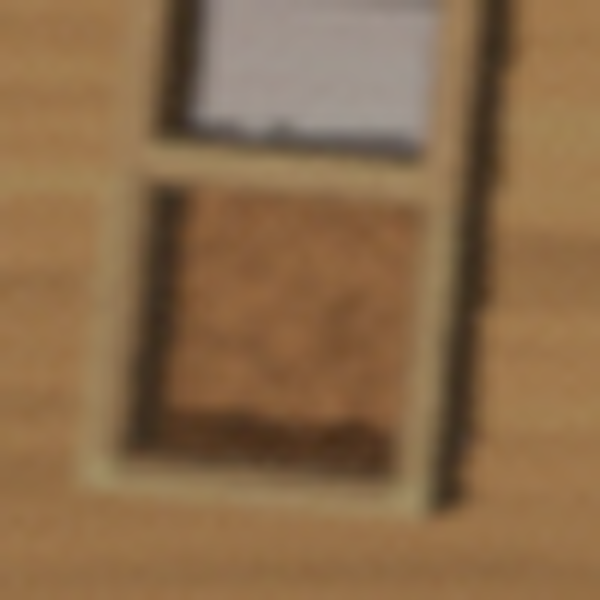

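Run:
```python
from h import *
t=load('top0');s=load('side0')
def up(d,x,y,k,u0,v0,z): return plane(d,(x+.5)/k-.5+u0,(y+.5)/k-.5+v0,z)
def ang(a,b): return np.degrees(np.arctan2(*(b-a)[1::-1]))
for n,d,(k,u0,v0),C in(('s',s,(10,205,130),((108,108),(307,110),(310,242),(102,247))),('t',t,(12,160,190),((112,460),(145,183),(424,200),(396,475)))):
  for z in(.057,):
    C2=np.array([up(d,x,y,k,u0,v0,z) for x,y in C])[:,:2]
    print(n,C2.round(4).tolist(),'c',C2.mean(0),[ (round(ang(C2[i],C2[(i+1)%4]),1),round(np.linalg.norm(C2[i]-C2[(i+1)%4]),3)) for i in range(4)])
# outer-left corner based: near-robot outer wall midpoint +44mm
e=np.array([.9925,-.122])
for C in ([.5061,.2544,.4959,.1714],[.5055,.2608,.4957,.1705]):
    m=np.array([(C[0]+C[2])/2,(C[1]+C[3])/2]);print('from outer',m+.044*e)
P=pts(t);Q=pts(s)
m=(P[...,0]>.5)&(P[...,0]<.57)&(P[...,1]>.18)&(P[...,1]<.24)&(P[...,2]<.03);print(np.median(P[m],0))
```

```text
s [[0.5102, 0.2508], [0.5818, 0.241], [0.5762, 0.1743], [0.5032, 0.1808]] c [0.54288013 0.21171162] [(np.float64(-7.8), np.float64(0.072)), (np.float64(-94.8), np.float64(0.067)), (np.float64(174.9), np.float64(0.073)), (np.float64(84.3), np.float64(0.07))]
t [[0.5103, 0.2529], [0.5803, 0.2437], [0.5742, 0.1727], [0.5047, 0.1809]] c [0.54235847 0.21257238] [(np.float64(-7.5), np.float64(0.071)), (np.float64(-94.9), np.float64(0.071)), (np.float64(173.3), np.float64(0.07)), (np.float64(85.6), np.float64(0.072))]
from outer [0.54467  0.207532]
from outer [0.54427  0.210282]
[0.53894875 0.21184753 0.01352078]
```

```bash
cat >> h.py <<'E'
def go(x,y,z,yaw=None):
    o=arm.observe();T=R.from_rotvec(o['ee_rot']).as_matrix()
    d=T.T@(np.array([x,y,z])-o['position'])
    a=np.degrees(np.arctan2(T[1,2],T[0,2]))
    turn=0 if yaw is None else -np.radians((yaw-a))
    print('shift',d.round(4),'turn',round(turn,4),'yaw now',a.round(2),'pos',o['position'].round(4),'t',o['clock'],'w',o['width'],'F',o['force'].round(2),'M',o['ft_torque'].round(2),'j',o['joints'].round(2),'tilt',T[:,0].round(4))
E
python3 -c "
from h import *
go(.55,-.2272,.226,-60)"
```

```text
shift [ 0.0009 -0.5935 -0.5811] turn 2.1532 yaw now 63.37 pos [0.28   0.5583 0.2261] t 0.1 w 0.9957446658597879 F [ 0.01  0.33 -0.35] M [-0.02 -0.06 -0.06] j [-1.21  0.44  0.02  1.57 -0.01  1.13 -0.08] tilt [-5.0e-04 -1.3e-03 -1.0e+00]
```

Call:
move_arm(steps="0 -0.594 -0.581 2.153 0;0 -0.594 -0.581 2.153 0;0 -0.594 -0.581 2.153 0;0 -0.594 -0.581 2.153 0;0 -0.594 -0.581 2.153 0;0 -0.594 -0.581 2.153 0;0 -0.594 -0.581 2.153 0;0 -0.594 -0.581 2.153 0;0 -0.594 -0.581 2.153 0;0 -0.594 -0.581 2.153 0")

```text
clock: 0.93
position: [0.4157, 0.1627, 0.2267]
ee_rot: [0.118, 1.568, -0.118]
force: [0.4, 0.3, -0.9]
width: 1.0
```

```bash
python3 -c "
from h import *
go(.55,-.2272,.226,-60)"
```

```text
shift [ 0.0006 -0.3654  0.191 ] turn 0.8971 yaw now -8.6 pos [0.4157 0.1627 0.2267] t 0.9333 w 1.000125907298479 F [ 0.43  0.32 -0.87] M [-0.11  0.02 -0.  ] j [-0.86  0.14  0.42  2.01 -0.07  1.01 -0.56] tilt [-2.e-04  3.e-04 -1.e+00]
```

Call:
move_arm(steps="0 -0.365 0.191 0.897 0;0 -0.365 0.191 0.897 0;0 -0.365 0.191 0.897 0;0 -0.365 0.191 0.897 0;0 -0.365 0.191 0.897 0;0 -0.365 0.191 0.897 0;0 -0.365 0.191 0.897 0;0 -0.365 0.191 0.897 0;0 -0.365 0.191 0.897 0;0 -0.365 0.191 0.897 0")

```text
clock: 1.77
position: [0.5526, -0.2264, 0.2263]
ee_rot: [0.811, 1.414, -0.812]
force: [0.3, 0.3, -0.3]
width: 0.997
```

```bash
python3 -c "
from h import *
go(.55,-.2272,.063,-60)"
```

```text
shift [ 0.1633 -0.0026 -0.0007] turn 0.0057 yaw now -59.68 pos [ 0.5526 -0.2264  0.2263] t 1.7667 w 0.9965966175635066 F [ 0.32  0.3  -0.35] M [-0.05  0.07  0.02] j [-0.2   0.45  0.72  1.69 -0.32  1.13 -0.42] tilt [-5.e-04 -3.e-04 -1.e+00]
```

Call:
move_arm(steps="0.04 -0.0026 -0.0007 0.006 0;0.08 -0.0026 -0.0007 0.006 0;0.11 -0.0026 -0.0007 0.006 0;0.135 -0.0026 -0.0007 0.006 0;0.15 -0.0026 -0.0007 0.006 0;0.159 -0.0026 -0.0007 0.006 0;0.162 -0.0026 -0.0007 0.006 0;0.163 -0.0026 -0.0007 0.006 0;0.163 -0.0026 -0.0007 0.006 0")

```text
clock: 2.52
position: [0.5503, -0.2249, 0.0645]
ee_rot: [0.816, 1.411, -0.815]
force: [-0.3, -0.3, 0.8]
width: 0.998
```

```bash
python3 -c "
from h import *
go(.55,-.2272,.063,-60)
d=grab('side','side1');cv2.imwrite('pics/s1c.png',cv2.resize(d['img'][190:290,190:310],None,fx=6,fy=6,interpolation=2))
d=grab('top','top1');cv2.imwrite('pics/t1c.png',cv2.resize(d['img'][170:250,280:370],None,fx=6,fy=6,interpolation=2))"
```

```text
shift [ 0.0015 -0.0015  0.0018] turn 0.0001 yaw now -59.99 pos [ 0.5503 -0.2249  0.0645] t 2.5167 w 0.9977471602357377 F [-0.28 -0.3   0.79] M [-0.12  0.15  0.03] j [-0.11  0.63  0.6   1.86 -0.48  0.81 -0.3 ] tilt [ 1.1e-03 -3.0e-04 -1.0e+00]
```

View pics/s1c.png

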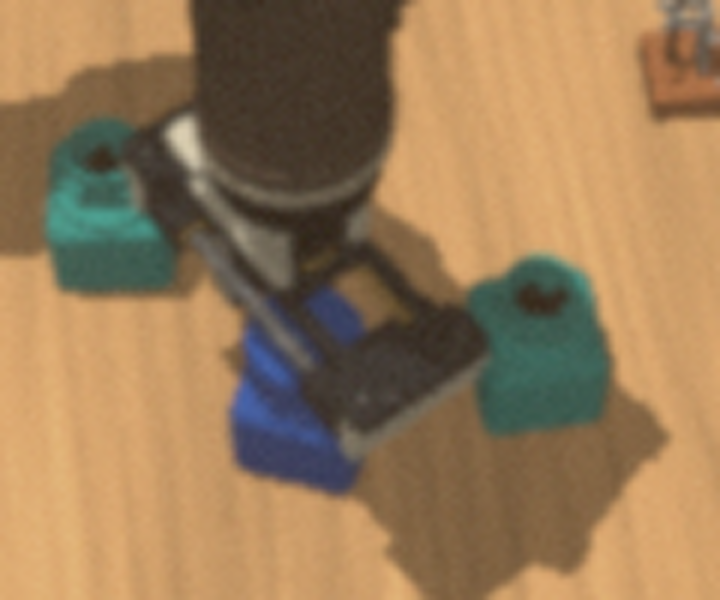

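View pics/t1c.png

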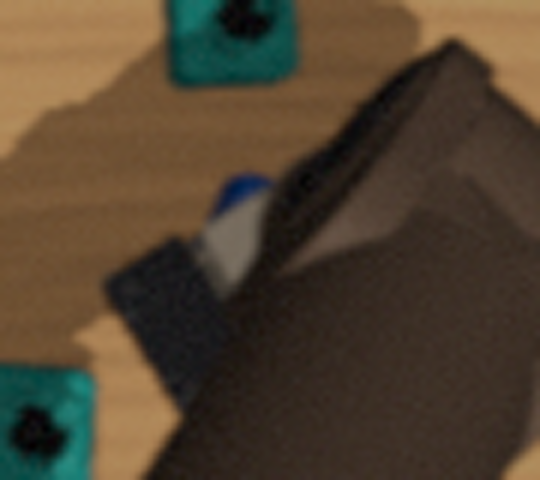

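Call:
move_arm(steps="0.0015 -0.0015 0.0018 0 0;0.0015 -0.0015 0.0018 0 0;0.0015 -0.0015 0.0018 0 60;0.0015 -0.0015 0.0018 0 80;0.0015 -0.0015 0.0018 0 110;0.0015 -0.0015 0.0018 0 150;0.0015 -0.0015 0.0018 0 255;0.0015 -0.0015 0.0018 0 255;0.0015 -0.0015 0.0018 0 255;0.0015 -0.0015 0.0018 0 255", squeeze=12)

```text
clock: 3.45
position: [0.5496, -0.2272, 0.0623]
ee_rot: [0.815, 1.412, -0.816]
force: [0.2, 0.0, 0.1]
width: 0.631
```

Call:
move_arm(steps="0 0 0 0 255;0 0 0 0 255;0 0 0 0 255;0 0 0 0 255;0 0 0 0 255", squeeze=40)

```text
clock: 3.87
position: [0.5495, -0.2271, 0.0623]
ee_rot: [0.815, 1.412, -0.815]
force: [2.1, -1.5, 0.8]
width: 0.628
```

```bash
python3 -c "
from h import *
go(.55,-.2272,.063,-60)"
```

```text
shift [-0.0007  0.0004  0.0004] turn 0.0 yaw now -60.0 pos [ 0.5495 -0.2271  0.0623] t 3.8667 w 0.6280622139241091 F [ 2.07 -1.46  0.76] M [-0.37 -0.1   0.01] j [-0.1   0.63  0.6   1.86 -0.48  0.81 -0.3 ] tilt [ 2.e-04 -1.e-04 -1.e+00]
```

Call:
move_arm(steps="-0.002 0 0 0 255;-0.006 0 0 0 255;-0.015 0 0 0 255;-0.03 0 0 0 255;-0.05 0 0 0 255;-0.075 0 0 0 255;-0.1 0 0 0 255;-0.117 0 0 0 255;-0.124 0 0 0 255;-0.125 0 0 0 255")

```text
clock: 4.7
position: [0.5501, -0.2272, 0.189]
ee_rot: [0.816, 1.41, -0.814]
force: [0.9, -0.2, -2.9]
width: 0.631
```

```bash
python3 -c "
from h import *
go(.5425,.2115,.187,-45.6)
d=grab('side','side2');cv2.imwrite('pics/s2c.png',cv2.resize(d['img'][140:290,180:320],None,fx=4,fy=4,interpolation=2))"
```

```text
shift [ 0.0019  0.2129 -0.3836] turn -0.2511 yaw now -59.99 pos [ 0.5501 -0.2272  0.189 ] t 4.7 w 0.6309001994747737 F [ 0.92 -0.2  -2.9 ] M [-0.05  0.12 -0.04] j [-0.18  0.48  0.71  1.74 -0.35  1.05 -0.4 ] tilt [ 2.7e-03 -3.0e-04 -1.0e+00]
```

View pics/s2c.png

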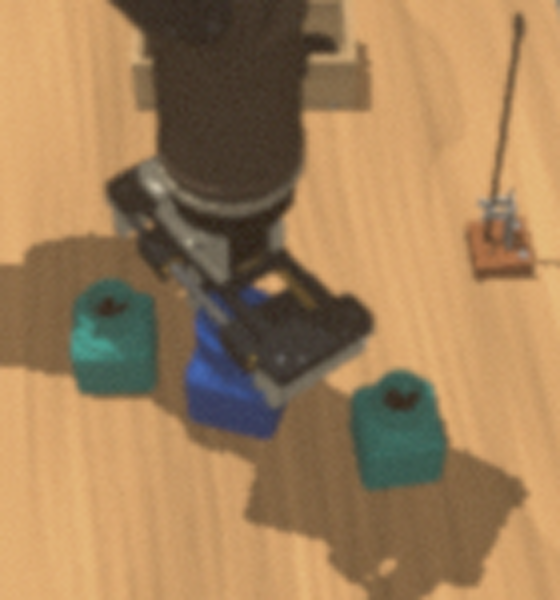

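Call:
move_arm(steps="0 0.002 -0.004 -0.002 255;0 0.006 -0.012 -0.008 255;0 0.015 -0.027 -0.018 255;0 0.026 -0.046 -0.03 255;0 0.038 -0.069 -0.045 255;0 0.053 -0.096 -0.063 255;0 0.068 -0.123 -0.08 255;0 0.083 -0.15 -0.098 255;0 0.098 -0.177 -0.116 255;0 0.113 -0.204 -0.133 255")

```text
clock: 5.58
position: [0.5439, 0.0087, 0.1861]
ee_rot: [0.711, 1.453, -0.713]
force: [0.3, 0.1, -2.8]
width: 0.628
```

Call:
move_arm(steps="0 0.016 -0.027 -0.018 255;0 0.033 -0.053 -0.036 255;0 0.048 -0.078 -0.054 255;0 0.062 -0.1 -0.07 255;0 0.075 -0.12 -0.085 255;0 0.086 -0.137 -0.098 255;0 0.095 -0.15 -0.108 255;0 0.101 -0.159 -0.115 255;0 0.104 -0.163 -0.118 255;0 0.105 -0.164 -0.118 255")

```text
clock: 6.42
position: [0.528, 0.2007, 0.1868]
ee_rot: [0.621, 1.48, -0.622]
force: [0.1, -0.8, -3.7]
width: 0.629
```

```bash
python3 -c "
from h import *
go(.5425,.2115,.187,-45.6)"
```

```text
shift [-0.0002  0.0179  0.0024] turn 0.0007 yaw now -45.56 pos [0.528  0.2007 0.1868] t 6.4167 w 0.6291036934395501 F [ 0.15 -0.75 -3.75] M [-0.08  0.13 -0.01] j [-0.9   0.41  0.61  1.81 -0.27  1.   -0.98] tilt [-5.e-04 -4.e-04 -1.e+00]
```

Call:
move_arm(steps="0 0.006 0.001 0 255;0 0.014 0.002 0 255;0 0.018 0.0024 0 255;0 0.018 0.0024 0 255;0 0.018 0.0024 0 255")

```text
clock: 6.83
position: [0.5433, 0.2106, 0.1871]
ee_rot: [0.623, 1.479, -0.623]
force: [0.0, 0.0, -3.3]
width: 0.628
```

```bash
python3 -c "
from h import *
go(.5425,.2115,.187,-45.6)
d=grab('side','side3');cv2.imwrite('pics/s3c.png',cv2.resize(d['img'][100:180,190:290],None,fx=8,fy=8,interpolation=2)[:600])
d=grab('top','top3');cv2.imwrite('pics/t3c.png',cv2.resize(d['img'][155:250,150:240],None,fx=6,fy=6,interpolation=2))"
```

```text
shift [ 0.0001  0.0001 -0.0012] turn -0.001 yaw now -45.66 pos [0.5433 0.2106 0.1871] t 6.8333 w 0.6282189847827013 F [ 0.01  0.03 -3.31] M [-0.1   0.14  0.04] j [-0.89  0.44  0.6   1.77 -0.29  1.02 -0.98] tilt [ 0.e+00 -4.e-04 -1.e+00]
```

View pics/s3c.png

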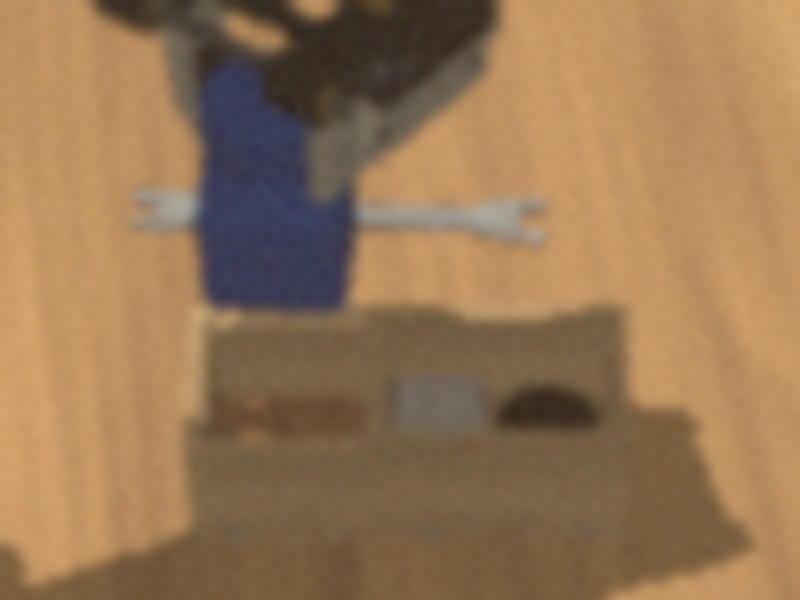

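View pics/t3c.png

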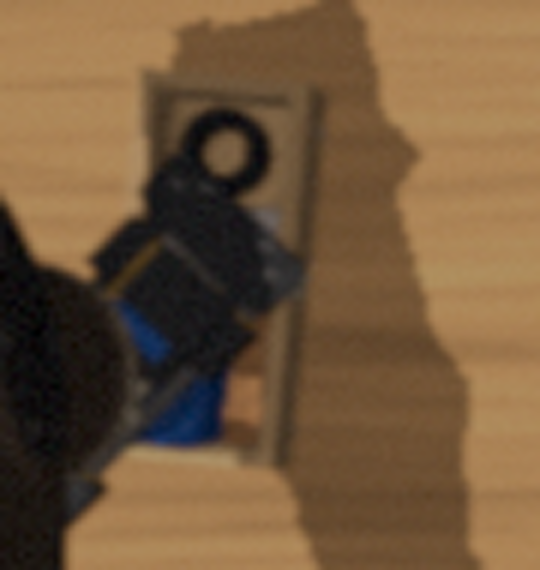

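Run:
```python
from h import *
d=load('side3')
def up(x,y,z): return plane(d,(x+.5)/8-.5+190,(y+.5)/8-.5+100,z)
a,b=up(212,304,.125),up(338,308,.125);print(a,b,np.degrees(np.arctan2(b[1]-a[1],b[0]-a[0])))
a,b=up(204,300,.125),up(351,300,.125);print('silhouette',a,b,(a+b)/2)
hsv=cv2.cvtColor(d['img'],cv2.COLOR_BGR2HSV);m=cv2.inRange(hsv,(108,90,30),(130,255,255))
for r in range(124,140): 
    c=np.where(m[r,205:245])[0]
    print(r,c.min()+205 if len(c) else None,c.max()+205 if len(c) else None,end=' | ')
lows=[(c,np.where(m[:,c])[0].max()) for c in range(214,236) if m[:,c].any()];print(lows)
f=np.polyfit([l[0] for l in lows[3:-3]],[l[1] for l in lows[3:-3]],1);print(f)
a,b=[plane(d,u,np.polyval(f,u)+.5,.125) for u in(217,232)];print(a,b,np.degrees(np.arctan2(b[1]-a[1],b[0]-a[0])))
```

```text
[0.51312906 0.19272916 0.125     ] [0.56631182 0.18374509 0.125     ] -9.588349700680489
silhouette [0.50991098 0.19561288 0.125     ] [0.57230011 0.18799258 0.125     ] [0.54110555 0.19180273 0.125     ]
124 217 226 | 125 217 227 | 126 216 231 | 127 216 231 | 128 216 230 | 129 217 228 | 130 224 224 | 131 221 221 | 132 None None | 133 None None | 134 None None | 135 None None | 136 None None | 137 None None | 138 None None | 139 None None | [(216, np.int64(128)), (217, np.int64(129)), (218, np.int64(127)), (219, np.int64(128)), (220, np.int64(128)), (221, np.int64(131)), (222, np.int64(128)), (223, np.int64(129)), (224, np.int64(130)), (225, np.int64(128)), (226, np.int64(128)), (227, np.int64(128)), (228, np.int64(129)), (229, np.int64(128)), (230, np.int64(128)), (231, np.int64(127))]
[-3.03030303e-02  1.35472727e+02]
[0.51927091 0.233354   0.125     ] [0.57129966 0.22937151 0.125     ] -4.377111215330524
```

Call:
move_arm(steps="0.005 0 -0.001 0 255;0.015 0 -0.001 0 255;0.027 0 -0.001 0 255;0.038 0 -0.001 0 255;0.046 0 -0.001 0 255;0.052 0 -0.001 0 255;0.056 0 -0.001 0 255;0.06 0 -0.001 0 255;0.06 0 -0.001 0 255")

```text
clock: 7.68
position: [0.5419, 0.2117, 0.1266]
ee_rot: [0.622, 1.48, -0.623]
force: [-0.1, -0.6, -2.5]
width: 0.63
```

```bash
python3 -c "
from h import *
go(.5425,.2115,.0745,-45.6)
d=grab('side','side4');cv2.imwrite('pics/s4c.png',cv2.resize(d['img'][100:180,190:290],None,fx=8,fy=8,interpolation=2)[:600])"
```

```text
shift [0.0521 0.0003 0.0005] turn -0.0003 yaw now -45.62 pos [0.5419 0.2117 0.1266] t 7.6833 w 0.6299979949265279 F [-0.11 -0.64 -2.53] M [-0.08  0.16 -0.01] j [-0.86  0.51  0.56  1.83 -0.34  0.9  -0.93] tilt [-6.e-04 -4.e-04 -1.e+00]
```

View pics/s4c.png

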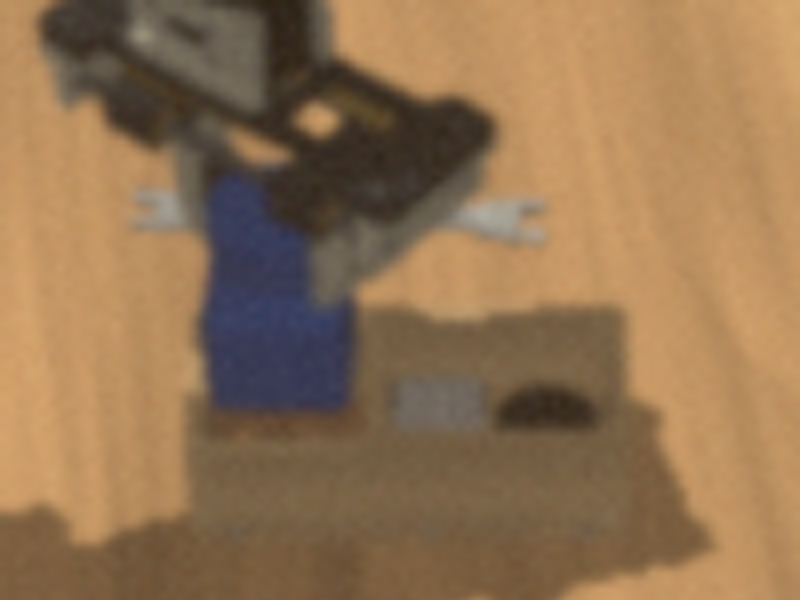

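Run:
```python
from h import *
d=load('side4')
def up(x,y,z): return plane(d,(x+.5)/8-.5+190,(y+.5)/8-.5+100,z)
for z in(.0643,.060):
    print(z,[up(x,408,z)[:2].round(4) for x in(210,281,353)])
# well front inner lip z .057 and rim front outer from this picture
for y in(430,435,440): print('lip',y,up(284,y,.057)[:2].round(4))
# gradient along column for edges
g=d['img'].astype(int)
for c in(220,224,228,231): print(c,[tuple(g[r,c]) for r in range(146,160)])
```

```text
0.0643 [array([0.5082, 0.1913]), array([0.5392, 0.1874]), array([0.5708, 0.1836])]
0.06 [array([0.5082, 0.1956]), array([0.5394, 0.1917]), array([0.571 , 0.1878])]
lip 430 [0.5397 0.181 ]
lip 435 [0.5394 0.1779]
lip 440 [0.5392 0.1748]
220 [(np.int64(82), np.int64(58), np.int64(56)), (np.int64(83), np.int64(58), np.int64(55)), (np.int64(81), np.int64(56), np.int64(57)), (np.int64(83), np.int64(60), np.int64(59)), (np.int64(77), np.int64(60), np.int64(63)), (np.int64(62), np.int64(66), np.int64(83)), (np.int64(55), np.int64(74), np.int64(99)), (np.int64(54), np.int64(82), np.int64(110)), (np.int64(65), np.int64(95), np.int64(124)), (np.int64(68), np.int64(97), np.int64(123)), (np.int64(70), np.int64(98), np.int64(121)), (np.int64(69), np.int64(96), np.int64(117)), (np.int64(64), np.int64(91), np.int64(114)), (np.int64(67), np.int64(94), np.int64(116))]
224 [(np.int64(85), np.int64(59), np.int64(56)), (np.int64(84), np.int64(60), np.int64(58)), (np.int64(84), np.int64(59), np.int64(57)), (np.int64(83), np.int64(58), np.int64(57)), (np.int64(76), np.int64(58), np.int64(62)), (np.int64(5
[... 949 characters left out ...]
.int64(94), np.int64(113)), (np.int64(64), np.int64(93), np.int64(116))]
231 [(np.int64(85), np.int64(59), np.int64(58)), (np.int64(85), np.int64(61), np.int64(58)), (np.int64(87), np.int64(63), np.int64(62)), (np.int64(80), np.int64(55), np.int64(55)), (np.int64(79), np.int64(60), np.int64(62)), (np.int64(62), np.int64(62), np.int64(76)), (np.int64(55), np.int64(74), np.int64(98)), (np.int64(51), np.int64(74), np.int64(103)), (np.int64(58), np.int64(85), np.int64(111)), (np.int64(68), np.int64(95), np.int64(120)), (np.int64(68), np.int64(97), np.int64(119)), (np.int64(71), np.int64(97), np.int64(117)), (np.int64(64), np.int64(93), np.int64(112)), (np.int64(68), np.int64(98), np.int64(118))]
```

Run:
```python
from h import *
d=load('side0')
def up(x,y,z): return plane(d,(x+.5)/12-.5+220,(y+.5)/12-.5+230,z)
a,b=up(125,465,0)[:2],up(310,505,0)[:2]; n=np.array([b[1]-a[1],-(b[0]-a[0])]);n/=np.linalg.norm(n)
for c in([.550,-.2272],[.5501,-.2281]): print(a,b,n,(a-np.array(c))@n)
g=d['img'].astype(int)
for c in(232,236,240,244): print(c,[tuple(map(int,g[r,c])) for r in range(266,275)])
```

```text
[ 0.51566761 -0.24369735] [ 0.56013951 -0.26060934] [-0.35545054 -0.93469509] 0.027623456352059438
[ 0.51566761 -0.24369735] [ 0.56013951 -0.26060934] [-0.35545054 -0.93469509] 0.026817775825919016
232 [(89, 65, 67), (84, 64, 68), (83, 77, 92), (82, 108, 137), (91, 133, 173), (92, 137, 179), (93, 140, 179), (92, 139, 183), (93, 140, 185)]
236 [(86, 61, 64), (84, 61, 62), (86, 66, 67), (80, 73, 88), (79, 107, 138), (90, 136, 177), (96, 144, 190), (96, 145, 189), (98, 145, 189)]
240 [(85, 60, 62), (87, 61, 62), (84, 61, 62), (81, 61, 63), (83, 83, 98), (85, 114, 146), (93, 139, 181), (97, 143, 188), (95, 143, 187)]
244 [(92, 66, 65), (84, 59, 58), (88, 65, 64), (85, 63, 62), (85, 62, 64), (78, 72, 83), (74, 99, 127), (88, 129, 167), (88, 134, 176)]
```

Call:
move_arm(steps="0.002 0 0.0005 0 255;0.004 0 0.0005 0 255;0.006 0 0.0005 0 255;0.008 0 0.0005 0 255;0.01 0 0.0005 0 255;0.012 0 0.0005 0 255;0.014 0 0.0005 0 255;0.016 0 0.0005 0 255")

```text
clock: 8.4
position: [0.5425, 0.2114, 0.111]
ee_rot: [0.622, 1.48, -0.622]
force: [-0.2, 0.7, -3.0]
width: 0.628
```

```bash
python3 -c "
from h import *
go(.5425,.2115,.0745,-45.6)"
```

```text
shift [ 0.0365  0.     -0.    ] turn -0.0002 yaw now -45.61 pos [0.5425 0.2114 0.111 ] t 8.4 w 0.6283943096890846 F [-0.23  0.68 -3.02] M [-0.06  0.15  0.  ] j [-0.85  0.53  0.55  1.85 -0.35  0.87 -0.92] tilt [ 0. -0. -1.]
```

Call:
move_arm(steps="0.003 0 0 0 255;0.006 0 0 0 255;0.01 0 0 0 255;0.014 0 0 0 255;0.018 0 0 0 255;0.021 0 0 0 255;0.024 0 0 0 255;0.026 0 0 0 255;0.028 0 0 0 255;0.03 0 0 0 255")

```text
clock: 9.23
position: [0.5426, 0.2115, 0.0811]
ee_rot: [0.622, 1.48, -0.622]
force: [-0.1, 0.5, -2.1]
width: 0.626
```

```bash
python3 -c "
from h import *
go(.5425,.2115,.0745,-45.6)"
```

```text
shift [ 0.0066 -0.     -0.0001] turn -0.0002 yaw now -45.61 pos [0.5426 0.2115 0.0811] t 9.2333 w 0.6264260248555537 F [-0.08  0.55 -2.14] M [-0.08  0.1   0.  ] j [-0.83  0.57  0.53  1.87 -0.38  0.81 -0.9 ] tilt [ 1.e-04  0.e+00 -1.e+00]
```

Now the last millimetres, slowly, checking force.

Call:
move_arm(steps="0.001 0 0 0 255;0.002 0 0 0 255;0.003 0 0 0 255;0.004 0 0 0 255;0.0047 0 0 0 255;0.0054 0 0 0 255;0.006 0 0 0 255;0.006 0 0 0 255")

```text
clock: 9.9
position: [0.5425, 0.2115, 0.0752]
ee_rot: [0.622, 1.48, -0.622]
force: [0.6, -1.2, -3.5]
width: 0.626
```

Call:
move_arm(steps="0.0003 0 0 0 255;0.0006 0 0 0 255;0.001 0 0 0 255;0.001 0 0 0 255")

```text
clock: 10.23
position: [0.5426, 0.2114, 0.0743]
ee_rot: [0.622, 1.48, -0.622]
force: [-0.2, -0.8, -2.7]
width: 0.631
```

Call:
move_arm(steps="0.0004 0 0 0 255;0.0008 0 0 0 255;0.0012 0 0 0 255;0.0012 0 0 0 255")

```text
clock: 10.57
position: [0.5428, 0.2113, 0.074]
ee_rot: [0.623, 1.479, -0.622]
force: [-3.1, -1.5, 10.1]
width: 0.628
```

Call:
move_arm(steps="0 0 0 0 255;0 0 0 0 255;0 0 0 -0.03 255;0 0 0 -0.06 255;0 0 0 -0.09 255;0 0 0 -0.12 255;0 0 0 -0.15 255", squeeze=50)

```text
clock: 11.15
position: [0.5436, 0.2117, 0.0742]
ee_rot: [0.507, 1.51, -0.504]
force: [-1.2, -0.3, 9.7]
width: 0.632
```

```bash
python3 -c "
from h import *
go(.5425,.2115,.0745,-45.6)"
```

```text
shift [-0.0003 -0.0008 -0.0007] turn 0.1505 yaw now -36.98 pos [0.5436 0.2117 0.0742] t 11.15 w 0.6317590060055012 F [-1.16 -0.32  9.67] M [-0.08  0.47 -0.22] j [-0.79  0.57  0.48  1.87 -0.36  0.79 -0.77] tilt [ 0.0021  0.0013 -1.    ]
```

Call:
move_arm(steps="0 0 0 -0.03 255;0 0 0 -0.06 255;0 0 0 -0.09 255;0 0 0 -0.12 255")

```text
clock: 11.48
position: [0.5438, 0.2116, 0.0744]
ee_rot: [0.413, 1.529, -0.41]
force: [-1.0, -1.3, 10.5]
width: 0.627
```

```bash
python3 -c "
from h import *
go(.5425,.2115,.0745,-45.6)"
```

```text
shift [-0.0001 -0.0007 -0.0011] turn 0.2703 yaw now -30.11 pos [0.5438 0.2116 0.0744] t 11.4833 w 0.6270642796534166 F [-1.02 -1.26 10.47] M [-0.25  0.62 -0.19] j [-0.77  0.56  0.44  1.87 -0.33  0.78 -0.68] tilt [ 0.0024  0.0013 -1.    ]
```

Call:
move_arm(steps="-0.0001 0 0 -0.03 255;-0.0002 0 0 -0.06 255;-0.0003 0 0 -0.09 255;-0.0004 0 0 -0.12 255")

```text
clock: 11.82
position: [0.5439, 0.2114, 0.0747]
ee_rot: [0.319, 1.545, -0.317]
force: [0.5, -1.7, 7.4]
width: 0.627
```

```bash
python3 -c "
from h import *
go(.5425,.2115,.0745,-45.6)
d=grab('side','side5');cv2.imwrite('pics/s5c.png',cv2.resize(d['img'][100:180,190:290],None,fx=8,fy=8,interpolation=2)[:600])
d=grab('top','top5');cv2.imwrite('pics/t5c.png',cv2.resize(d['img'][155:250,150:240],None,fx=6,fy=6,interpolation=2))"
```

```text
shift [ 0.0002 -0.0004 -0.0014] turn 0.3902 yaw now -23.24 pos [0.5439 0.2114 0.0747] t 11.8167 w 0.6270674374339973 F [ 0.48 -1.71  7.36] M [-0.43  0.31 -0.21] j [-0.75  0.56  0.41  1.87 -0.31  0.78 -0.58] tilt [ 0.0026  0.001  -1.    ]
```

View pics/s5c.png

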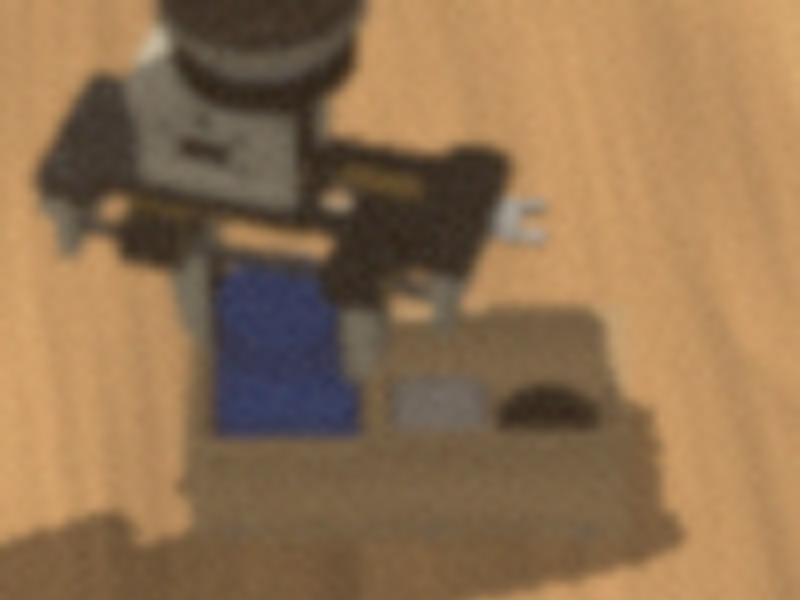

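View pics/t5c.png

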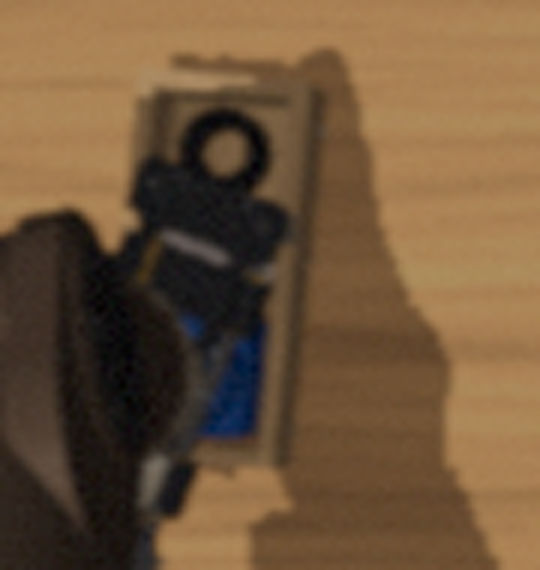

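Call:
move_arm(steps="-0.00015 0 0 -0.03 255;-0.0003 0 0 -0.06 255;-0.0004 0 0 -0.09 255;-0.0005 0 0 -0.12 255;-0.0006 0 0 -0.15 255")

```text
clock: 12.33
position: [0.5439, 0.2112, 0.0751]
ee_rot: [0.202, 1.559, -0.2]
force: [0.8, -3.0, 6.2]
width: 0.624
```

```bash
python3 -c "
from h import *
go(.5425,.2115,.0745,-45.6)"
```

```text
shift [ 0.0006 -0.     -0.0015] turn 0.54 yaw now -14.66 pos [0.5439 0.2112 0.0751] t 12.3333 w 0.6235445820338755 F [ 0.83 -2.96  6.15] M [-0.42  0.12 -0.27] j [-0.72  0.55  0.37  1.86 -0.27  0.77 -0.46] tilt [ 2.6e-03  7.0e-04 -1.0e+00]
```

Call:
move_arm(steps="-0.0001 0 0 -0.03 255;-0.0002 0 0 -0.06 255;-0.0003 0 0 -0.09 255;-0.0004 0 0 -0.12 255;-0.0005 0 0 -0.15 255")

```text
clock: 12.75
position: [0.544, 0.211, 0.0756]
ee_rot: [0.084, 1.567, -0.083]
force: [2.1, -2.3, 6.5]
width: 0.629
```

```bash
python3 -c "
from h import *
go(.5425,.2115,.0745,-45.6)"
```

```text
shift [ 0.0011  0.0003 -0.0015] turn 0.6899 yaw now -6.07 pos [0.544  0.211  0.0756] t 12.75 w 0.629168149384344 F [ 2.09 -2.27  6.47] M [-0.51  0.03 -0.2 ] j [-0.69  0.54  0.33  1.86 -0.24  0.77 -0.34] tilt [ 2.7e-03  5.0e-04 -1.0e+00]
```

Call:
move_arm(steps="-0.0001 0 0 -0.03 255;-0.0002 0 0 -0.06 255;-0.0003 0 0 -0.09 255;-0.0003 0 0 -0.09 255")

```text
clock: 13.08
position: [0.544, 0.211, 0.0759]
ee_rot: [0.012, 1.568, -0.012]
force: [1.7, -1.3, 5.9]
width: 0.625
```

```bash
python3 -c "
from h import *
go(.5425,.2115,.0745,-45.6)"
```

```text
shift [ 0.0014  0.0005 -0.0015] turn 0.7807 yaw now -0.87 pos [0.544  0.211  0.0759] t 13.0833 w 0.6254255946748336 F [ 1.67 -1.25  5.94] M [-0.58 -0.04 -0.09] j [-0.68  0.54  0.3   1.86 -0.22  0.77 -0.27] tilt [ 2.6e-03  5.0e-04 -1.0e+00]
```

Call:
move_arm(steps="-0.0001 0 0 -0.03 255;-0.0002 0 0 -0.06 255;-0.0002 0 0 -0.06 255")

```text
clock: 13.33
position: [0.544, 0.2111, 0.0761]
ee_rot: [-0.035, 1.568, 0.036]
force: [0.6, -2.1, 5.9]
width: 0.625
```

```bash
python3 -c "
from h import *
go(.5425,.2115,.0745,-45.6)"
```

```text
shift [ 0.0016  0.0005 -0.0014] turn 0.8408 yaw now 2.57 pos [0.544  0.2111 0.0761] t 13.3333 w 0.6252853743471573 F [ 0.64 -2.13  5.86] M [-0.53  0.01 -0.01] j [-0.66  0.54  0.29  1.86 -0.21  0.77 -0.22] tilt [ 2.6e-03  5.0e-04 -1.0e+00]
```

Call:
move_arm(steps="-0.0001 0 0 -0.025 255;-0.0002 0 0 -0.05 255")

```text
clock: 13.5
position: [0.544, 0.2111, 0.0763]
ee_rot: [-0.073, 1.567, 0.074]
force: [2.0, -2.5, 7.1]
width: 0.63
```

```bash
python3 -c "
from h import *
go(.5425,.2115,.0745,-45.6)"
```

```text
shift [ 0.0018  0.0005 -0.0015] turn 0.8898 yaw now 5.38 pos [0.544  0.2111 0.0763] t 13.5 w 0.6296588483606098 F [ 1.99 -2.49  7.13] M [-0.51 -0.07 -0.18] j [-0.65  0.54  0.27  1.86 -0.2   0.77 -0.18] tilt [ 2.7e-03  5.0e-04 -1.0e+00]
```

Call:
move_arm(steps="-0.0001 0 0 -0.025 255;-0.0002 0 0 -0.05 255")

```text
clock: 13.67
position: [0.544, 0.2112, 0.0766]
ee_rot: [-0.113, 1.565, 0.114]
force: [0.7, -2.6, 10.1]
width: 0.627
```

```bash
python3 -c "
from h import *
go(.5425,.2115,.0745,-45.6)"
```

```text
shift [ 0.0021  0.0005 -0.0015] turn 0.9401 yaw now 8.26 pos [0.544  0.2112 0.0766] t 13.6667 w 0.6265374990197585 F [ 0.69 -2.64 10.07] M [-0.48  0.01 -0.09] j [-0.65  0.54  0.26  1.86 -0.19  0.77 -0.14] tilt [ 2.8e-03  6.0e-04 -1.0e+00]
```

Call:
move_arm(steps="-0.0005 0 0 0 255;-0.001 0 0 0 255;-0.0015 0 0 0 255;-0.0015 0 0 0 255;-0.0015 0 0 0 255")

```text
clock: 14.08
position: [0.5441, 0.2113, 0.0782]
ee_rot: [-0.112, 1.565, 0.113]
force: [0.9, -1.6, 8.4]
width: 0.629
```

```bash
python3 -c "
from h import *
for i in range(4):
  grab('side','side6');go(.5425,.2115,.0745,-45.6)"
```

```text
shift [ 0.0037  0.0004 -0.0015] turn 0.9394 yaw now 8.23 pos [0.544  0.2113 0.0782] t 14.1333 w 0.6255568606646154 F [ 0.86 -2.03  8.09] M [-0.47  0.04  0.13] j [-0.65  0.53  0.26  1.86 -0.19  0.77 -0.14] tilt [ 2.9e-03  7.0e-04 -1.0e+00]
shift [ 0.0037  0.0004 -0.0015] turn 0.9394 yaw now 8.22 pos [0.544  0.2113 0.0782] t 14.1833 w 0.6290862895044093 F [ 0.86 -1.78  8.  ] M [-0.48  0.08  0.06] j [-0.65  0.53  0.26  1.85 -0.19  0.77 -0.14] tilt [ 2.9e-03  7.0e-04 -1.0e+00]
shift [ 0.0037  0.0004 -0.0015] turn 0.9393 yaw now 8.22 pos [0.544  0.2113 0.0782] t 14.2333 w 0.6260952034334955 F [ 0.09 -1.99  8.39] M [-0.47  0.04  0.11] j [-0.65  0.53  0.26  1.86 -0.19  0.77 -0.14] tilt [ 2.9e-03  8.0e-04 -1.0e+00]
shift [ 0.0037  0.0004 -0.0015] turn 0.9394 yaw now 8.22 pos [0.544  0.2113 0.0782] t 14.2833 w 0.624892852733352 F [-0.53 -2.33  8.11] M [-0.48  0.07  0.09] j [-0.65  0.53  0.26  1.86 -0.19  0.77 -0.14] tilt [ 2.9e-03  7.0e-04 -1.0e+00]
```

Call:
move_arm(steps="-0.001 0 0 0 255;-0.002 0 0 0 255;-0.003 0 0 0 255;-0.003 0 0 0 255;-0.003 0 0 0 255")

```text
clock: 14.7
position: [0.5426, 0.2116, 0.08]
ee_rot: [-0.113, 1.568, 0.113]
force: [1.9, -0.2, -1.2]
width: 0.626
```

```bash
python3 -c "
from h import *
go(.5425,.2115,.0745,-45.6)
d=grab('side','side7');cv2.imwrite('pics/s7c.png',cv2.resize(d['img'][100:180,190:290],None,fx=8,fy=8,interpolation=2)[:600])"
```

```text
shift [ 0.0055 -0.0001 -0.0001] turn 0.94 yaw now 8.26 pos [0.5426 0.2116 0.08  ] t 14.7 w 0.625720047378612 F [ 1.86 -0.22 -1.25] M [ 0.   -0.12  0.02] j [-0.65  0.53  0.26  1.85 -0.19  0.78 -0.14] tilt [ 2.e-04  2.e-04 -1.e+00]
```

View pics/s7c.png

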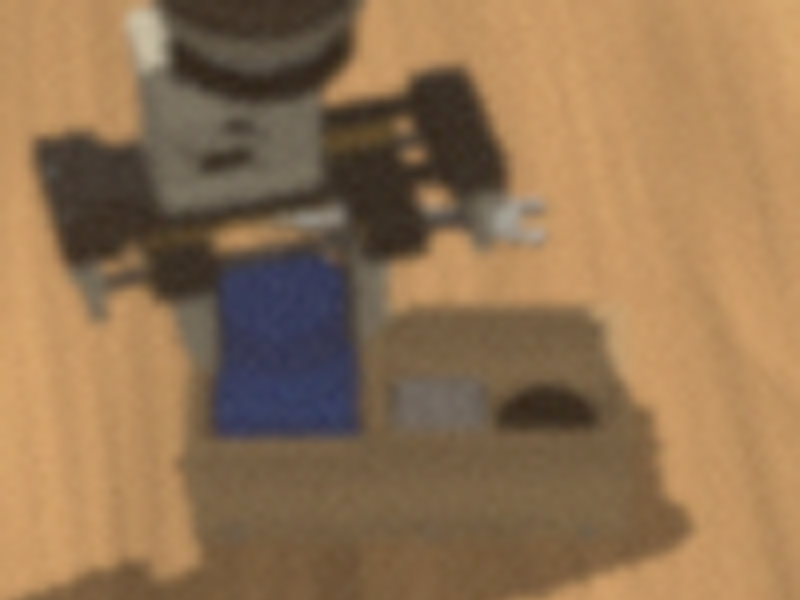

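```bash
python3 -c "
from h import *
f=[]
for i in range(6):
  arm.get_image('side'); f.append(arm.observe()['force'])
print(np.array(f).round(2),np.mean(f,0))
s=load('side5')['img'];d=load('side7')['img']
g=lambda a:[int(x) for x in a[146:160,226,2]]
print(g(s),g(d)); print([int(x) for x in s[136:160,226,0]],[int(x) for x in d[136:160,226,0]])"
```

```text
[[ 0.74 -0.49  1.09]
 [ 0.69  1.08 -0.16]
 [ 0.65  0.31 -0.3 ]
 [ 1.82  0.1   0.73]
 [ 0.67 -0.85  0.48]
 [ 1.65 -0.33 -0.26]] [ 1.03677643 -0.03104857  0.26492312]
[57, 56, 56, 57, 57, 59, 57, 61, 82, 113, 118, 118, 117, 122] [55, 56, 54, 57, 57, 57, 60, 62, 80, 115, 120, 116, 115, 118]
[91, 91, 91, 91, 89, 87, 90, 83, 86, 83, 85, 89, 94, 98, 92, 97, 89, 85, 75, 70, 67, 70, 67, 70] [93, 90, 90, 89, 91, 90, 82, 84, 81, 86, 85, 91, 97, 99, 95, 96, 92, 84, 76, 73, 73, 66, 66, 67]
```

Call:
move_arm(steps="-0.002 0 0 0 255;-0.004 0 0 0 255;-0.006 0 0 0 255;-0.008 0 0 0 255;-0.01 0 0 0 255;-0.012 0 0 0 255")

```text
clock: 15.55
position: [0.5425, 0.2114, 0.0922]
ee_rot: [-0.113, 1.568, 0.113]
force: [-0.3, 0.2, -0.8]
width: 0.627
```

```bash
python3 -c "
from h import *
go(.5425,.2115,.1142,8.26)"
```

```text
shift [-0.022   0.0001  0.0001] turn -0.0003 yaw now 8.24 pos [0.5425 0.2114 0.0922] t 15.55 w 0.6266730480004922 F [-0.3   0.2  -0.78] M [-0.02  0.04 -0.02] j [-0.65  0.52  0.27  1.85 -0.18  0.8  -0.15] tilt [-0.  0. -1.]
```

Call:
move_arm(steps="-0.002 0 0 0 255;-0.005 0 0 0 255;-0.008 0 0 0 255;-0.012 0 0 0 255;-0.016 0 0 0 255;-0.019 0 0 0 255;-0.021 0 0 0 255;-0.022 0 0 0 255;-0.022 0 0 0 255;-0.022 0 0 0 255")

```text
clock: 16.38
position: [0.5424, 0.2115, 0.1139]
ee_rot: [-0.113, 1.568, 0.113]
force: [0.0, -0.6, 0.2]
width: 0.627
```

```bash
python3 -c "
from h import *
d=grab('side','side8');cv2.imwrite('pics/s8c.png',cv2.resize(d['img'][100:180,190:290],None,fx=8,fy=8,interpolation=2)[:600])
d=grab('top','top8');cv2.imwrite('pics/t8c.png',cv2.resize(d['img'][155:250,150:240],None,fx=6,fy=6,interpolation=2))
go(.5425,.2115,.1142,8.26)"
```

```text
shift [-0.0005  0.0001  0.0001] turn -0.0003 yaw now 8.24 pos [0.5424 0.2114 0.1137] t 16.4833 w 0.6305799957011354 F [-0.32  0.01  0.07] M [-0.1   0.06 -0.04] j [-0.66  0.49  0.28  1.83 -0.17  0.85 -0.16] tilt [-3.e-04 -1.e-04 -1.e+00]
```

View pics/s8c.png

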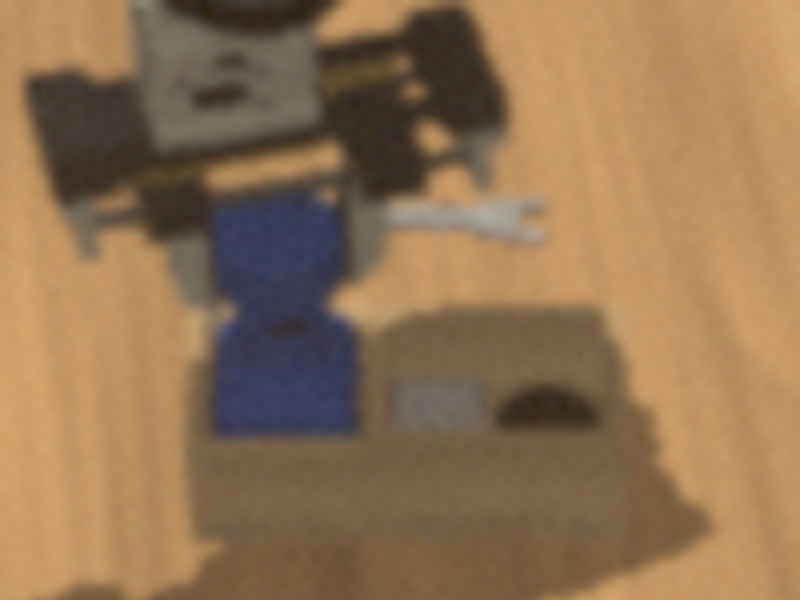

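View pics/t8c.png

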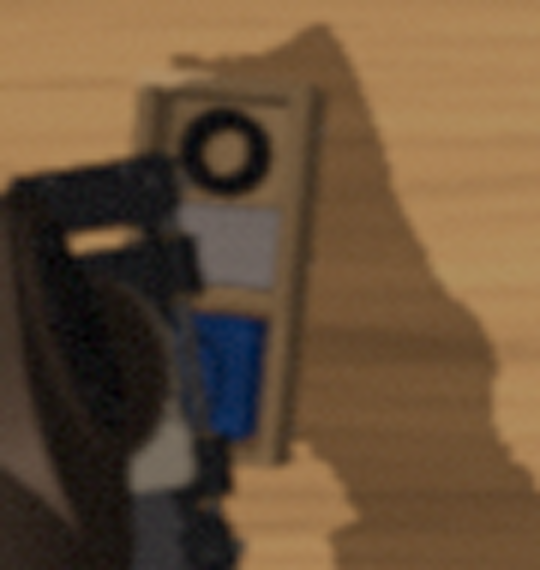

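Run:
```python
from h import *
d=load('side8');f=f_(d);E=d['extrinsics']
def proj(p):
    c=E[:3,:3].T@(np.array(p)-E[:3,3]);u=d['cx']+f*c[0]/-c[2];v=d['cy']-f*c[1]/-c[2];return ((u+.5-190)*8-.5,(v+.5-100)*8-.5)
for z in(.121,.134,.108,.1,.09,.07): print(z,np.round(proj([.5424,.2115,z]),1))
hsv=cv2.cvtColor(d['img'],cv2.COLOR_BGR2HSV);m=cv2.inRange(hsv,(105,90,20),(135,255,255))
g=d['img'].astype(int);bl=(g[...,0]>g[...,2]+8)
for r in range(122,156):
    c=np.where(bl[r,205:242])[0]+205
    if len(c): print(r,(r+.5-100)*8-.5,c.min(),c.max(),((c.min()+c.max())/2+.5-190)*8-.5,len(c))
P=pts(d)
for r in range(134,146): print(r,P[r,224:229].round(3).tolist())
```

```text
0.121 [277.2 275.3]
0.134 [275.7 252.9]
0.108 [278.7 297.3]
0.1 [279.6 310.7]
0.09 [280.7 327.3]
0.07 [282.9 360. ]
125 203.5 222 229 287.5 8
126 211.5 217 231 275.5 15
127 219.5 217 231 275.5 15
128 227.5 217 232 279.5 16
129 235.5 217 232 279.5 16
130 243.5 217 232 279.5 16
131 251.5 217 232 279.5 16
132 259.5 217 232 279.5 16
133 267.5 217 232 279.5 16
134 275.5 217 231 275.5 15
135 283.5 217 230 271.5 14
136 291.5 218 230 275.5 13
137 299.5 219 229 275.5 11
138 307.5 220 229 279.5 10
139 315.5 220 230 283.5 11
140 323.5 219 232 287.5 11
141 331.5 218 233 287.5 12
142 339.5 218 233 287.5 16
143 347.5 218 233 287.5 16
144 355.5 218 233 287.5 16
145 363.5 217 233 283.5 17
146 371.5 217 233 283.5 17
147 379.5 217 233 283.5 17
148 387.5 217 233 283.5 17
149 395.5 217 233 283.5 17
150 403.5 217 233 283.5 17
151 411.5 217 233 283.5 17
152 419.5 217 233 283.5 17
153 427.5 217 233 283.5 17
134 [[0.541, 0.184, 0.147], [0.544, 0.181, 0.149], [0.547, 0.185, 0.145], [0.551, 0.188, 0.142], [0.503, -0.86, 1.114]]
135 [[0.54, 0.181, 0.145], [0.544, 0.181, 0.144], [0.547, 0.184, 0.141], [0.551, 0
[... 518 characters left out ...]
0.228, 0.076], [0.544, 0.228, 0.076], [0.548, 0.218, 0.085], [0.551, 0.215, 0.088], [0.554, 0.214, 0.089]]
141 [[0.541, 0.227, 0.073], [0.544, 0.212, 0.087], [0.547, 0.214, 0.085], [0.551, 0.215, 0.083], [0.553, 0.199, 0.098]]
142 [[0.539, 0.193, 0.101], [0.542, 0.19, 0.103], [0.546, 0.194, 0.099], [0.55, 0.193, 0.099], [0.553, 0.194, 0.098]]
143 [[0.539, 0.192, 0.097], [0.542, 0.191, 0.097], [0.546, 0.191, 0.097], [0.549, 0.192, 0.096], [0.553, 0.195, 0.093]]
144 [[0.538, 0.188, 0.096], [0.542, 0.185, 0.098], [0.546, 0.194, 0.09], [0.549, 0.196, 0.087], [0.553, 0.197, 0.086]]
145 [[0.538, 0.185, 0.094], [0.542, 0.189, 0.09], [0.545, 0.19, 0.089], [0.549, 0.188, 0.09], [0.552, 0.193, 0.084]]
```

Call:
move_arm(steps="0 0 0.0004 0 255;0 0 0.0008 0 255;0 0 0.0008 0 255;0 0 0.0008 0 255;0 0 0.0008 0 255")

```text
clock: 16.9
position: [0.5433, 0.2116, 0.1139]
ee_rot: [-0.113, 1.568, 0.113]
force: [0.2, 0.2, -0.0]
width: 0.626
```

```bash
python3 -c "
from h import *
go(.5432,.2115,.1142,8.26)
d=grab('side','side9'); d=grab('top','top9')
go(.5432,.2115,.1142,8.26)"
```

```text
shift [-0.0003 -0.0001 -0.0001] turn -0.0002 yaw now 8.25 pos [0.5433 0.2116 0.1139] t 16.9 w 0.6256761212204294 F [ 0.22  0.15 -0.05] M [-0.16  0.03 -0.03] j [-0.66  0.49  0.28  1.82 -0.17  0.85 -0.16] tilt [-0. -0. -1.]
shift [-0.0003 -0.0001 -0.0001] turn -0.0002 yaw now 8.25 pos [0.5433 0.2116 0.1139] t 17.0 w 0.6249549008360906 F [ 0.21  0.17 -0.47] M [-0.09 -0.    0.02] j [-0.66  0.49  0.28  1.82 -0.17  0.85 -0.16] tilt [-1.e-04  0.e+00 -1.e+00]
```

View pics/side9.png

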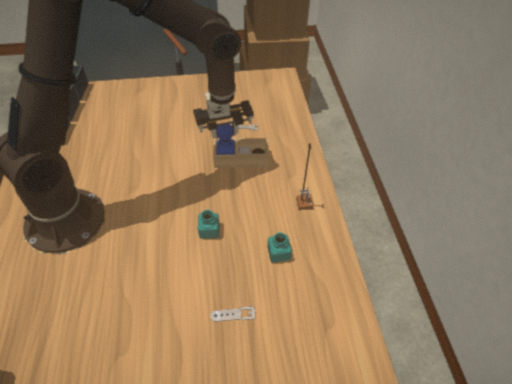

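The side view shows the cap held at about (225,131) above the open tub in the well at about (226,145). The wrench (232,127), multitool (233,314), turquoise tubs and stay are where they were at the start. I'm handing in.

```bash
python3 -c "
from h import *
print(arm.sign_off())"
```

```text
the job is handed in; nothing more can be done
None
```

I lifted the blue tub by its cap and lowered it into the well until it touched the floor at about 10 N. I then turned the gripper about 54° anticlockwise until the thread let go and lifted the cap straight off. The arm is holding the cap about 2 cm above the open tub, and I handed the job in at about 17 s.

**Last checks:**
- **Tub home:** the side depth map puts the neck rim at about 100 mm, which is right for a tub fully home. During the lift-off the wrist carried about 0 N, against about 2.9 N with the tub hanging, so the tub stayed put.
- **Cap position:** the lower edge is at about 121 mm, roughly 20 mm above the rim. The tool is level to within 0.1° and the cap is still gripped at about 58 mm.
- **Bystanders:** in the side view the wrench, multitool, stay and turquoise tubs are where they started.

**Less certain:**
- **Centring:** it agreed in y, but the estimates in x differed by 0 to 1 mm. I moved the cap 0.8 mm towards the tub's axis as a compromise and did not re-measure it afterwards.
- **Thread release:** the turning torque read only about 0.2 N m, not the expected 0.5, so I could not judge the release from it. I judged it from the 2.6 mm rise, and from the upward push continuing when I raised the cap another 1.6 mm.

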